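Open the masala dabba and its push-and-turn bottle

ROBOT

A 6-joint arm with a two-finger parallel gripper is mounted at the origin on the work surface. World frame = base frame: x ahead of the robot, y to its left, z up, the work surface at z = 0. Lengths are in mm, angles in rad, forces in N, time in s.
With the tool pointing down it reaches from about 325 to 875 mm from the base axis. Payload 4.4 kg.
Tool frame: the origin (TCP) lies on the centre line of the jaws, within the pads' length; the fingertips stand ahead of it and the grasp point (between the pads) lies 6 mm ahead of it (ctrl.tcp_to_tips is the z of the fingertips in the tool frame, in mm); z points along the fingers, y is the line along which they close (so a half turn about z gives the same grasp; the last joint's range is limited). The gripper opens to 85 mm and grips with 20 to 120 N. Pads are 22 mm wide; open, the fingers measure 114 mm over their backs; the gripper's body (76 mm by 85 mm) begins 54 mm behind the grasp point. The pads swing forward as they close: fully open they stand 13 mm farther back than shut.
Start: joints at [1.05, 0.207, 1.542, -0, 1.393, -0.15], TCP at [208.367, 535.92, 256.282] pointing down, gripper open.
Joint ranges: [-2.73, 2.73], [-0.86, 2.22], [0.23, 2.46], [-1.11, 4.25], [0.08, 2.63], [-2.82, 2.82]. Speed limits (rad/s): [2.79, 2.79, 3.14, 3.14, 3.14, 3.14].

INTERFACE

Orientations are given as a 3x3 rotation matrix whose columns are the frame's x, y, z axes.
In Python, from plant import ctrl, sensors, optics gives the robot as it stands. Calls block until the motion is done:
- ctrl.move_ptp(position, orientation): joint-space move of the TCP to a pose.
- ctrl.move_l(position, rot=None, vel=150, threshold=None): straight line of the TCP; rot=None keeps the orientation; vel is the mean speed in mm/s. With threshold (N) it stops when the force on the tool has changed by that much, and returns True; else False.
- ctrl.set_joints(angles): joint-space move.
- ctrl.gripper_to(opening, force=None): finger opening in mm; force is the grip in N (None keeps the last); returns when the fingers have stopped.
- ctrl.hold(seconds).
- ctrl.solve_ik(position, orientation): joint angles nearest the present ones, or None.
- sensors.read_state(): the state.
- optics.grab_frame(name): name is "scene" or "top" or "wrist"; returns (picture, depth): 420x560x3 uint8, red, green, blue; 420x560 float32, mm along the optical axis (not along the pixel's ray), 0 where there is no reading.
- optics.camera_params(name): a dict with "mtx" (3x3 intrinsics, pixels), "R" (3x3) and "t" (3): a world point X has camera coordinates R X + t; the wrist camera has in their place "T_tool_cam" (4x4, takes a point from camera to tool coordinates, whose origin is the TCP and whose axes are the flange's). Camera axes: x right, y down, z forward; pixel columns grow to the right and rows downward; lengths in mm; the calibration is good to about 2 mm. A picture is of the moment at which its call begins: read the wrist's pose just before it. camera_params takes no time and is no camera call.
A pose or a line that the arm cannot do raises ctrl.MotionError and nothing moves.
- ctrl.finish_job(): hands the job in, once; it reports no verdict.
The state is a dict: "t": time; "q": joint angles; "qvel": joint speeds; "tau": joint torques, N m; "eef_pos": TCP position; "eef_rot": TCP orientation; "force": force on the tool from outside, world axes, zero at the start; "wrist_torque": the same for the moment, N m; "grip_width": finger opening in mm.
Only numpy, scipy, OpenCV 4.12 (cv2) and the standard library are available. Lean on these libraries where they do the work, as an engineer would, in place of code of your own. Each camera call takes 0.05 s, during which the arm holds its last target. There are 200 camera calls.

TASK

Lift the loose lid off the round steel masala dabba on the rack by its knob and set it down gently on the counter, knob up, and let go of it. Then open the small safety-capped bottle standing in the middle of the dabba: press the cap down, twist it anticlockwise while pressed, and lift it off. Finish while still holding the cap level and still in the gripper, a few centimetres above the open bottle; leave the jars and the tumbler where they stand.

Things in the scene. Friction and masses are not known exactly. Their poses are not given: they have to be found in the camera images.
- rack: Two-tier steel corner rack, fixed, 300 x 420 mm in plan (its x and y), one corner cut off, tier tops 26 and 130 mm above the counter, legs to 142 mm. Origin: centre of its plan at counter level; z up. The dabba and the three jars stand on the top tier; small kitchen things lie on the lower one.
- dabba: Round steel tin (masala dabba), fixed on the top tier: 180 mm outside diameter, 66 mm high, wall and floor 2 mm. Origin: centre of its underside, z up. In it six low cups (tops 24 mm above the underside, centres 60 mm from the axis) ring the bottle, which stands fixed exactly at the centre.
- lid: Loose steel lid of the dabba, 190 mm diameter: a flat plate whose skirt hangs 10 mm down around the dabba's rim (2 to 3 mm clearance); about 0.2 kg. Origin: centre of the skirt's lower edge, z up. Plate top at 13 mm; at its centre a cylindrical steel knob, 24 mm diameter, 30 mm tall (13 to 43 mm above the origin).
- cap: White round push-and-turn cap, 44 mm diameter, 28 mm tall, ribbed, 30 g, hidden under the lid at first. Origin: centre of its lower edge, z up. Locked: it turns only while pressed at least 3.2 mm down (stop at 5). Kept pressed, turn it anticlockwise seen from above by 50 to 88 degrees (70 is right, firm stop near 90); then it lifts straight off. It will not turn clockwise.
- mouth (a point): Centre of the top of the bottle's neck, 55 mm above the dabba's underside; z up. Neck 26 mm diameter, two lugs reaching 17.5 mm from the axis, bottle below 40 mm diameter. The locked cap's lower edge is 19 mm below this point and its top 9 mm above it.
- seal (a joint): Spring seal in the bottle's mouth, under the cap: 0 m with the cap locked and up, grows as the cap is pressed down, 0.005 at the stop. The spring pushes back with 5 N at 0 and about 11 N at 0.005 (1200 N/m). Slightly negative once the cap is off.
- jar0: Closed glass jar with a screw top, 60 mm diameter, 95 mm tall, on the top tier; not to be disturbed. Origin: centre of its underside.
- jar1: Another such jar, the same.
- jar2: Another such jar, the same.
- tumbler: Steel tumbler, 72 mm diameter, 100 mm tall, standing on the counter; not to be disturbed. Origin: centre of its underside.
There are look-alikes about, which are no part of the job. Leave any pink or yellow look-alike of the lid alone.

How it is judged:
By the outcome, as a careful person would: the job done as asked, in the order asked, and still so for the second after the job is handed in, while the arm keeps its last pose, push and grip.
It also fails if it takes over 64 s, if anything falls off the work surface, if the arm or the gripper's body presses on something with over 40 N, if the wrist force passes 120 N, or if a joint passes its speed limit or range.

## Working session

There is one attempt and no reset: what is moved stays moved. The work goes in short steps, each a Python script; the robot and the scene stay as the last script left them, time stands still between calls to the robot, and variables do not carry over. Pictures are saved under pics/ and viewed, on a budget of 10 in all, crops included, one or two more only if the job needs it, and the job is handed in when it is done.

```bash
ls; mkdir -p pics; cat > h.py <<'E'
import numpy as np, cv2
from plant import ctrl, sensors, optics
def save(n,im): cv2.imwrite('pics/'+n+'.png',cv2.cvtColor(im,cv2.COLOR_RGB2BGR))
def cam(name):
    p=optics.camera_params(name)
    if 'R' in p: return np.array(p['mtx']),np.array(p['R']),np.array(p['t']).ravel()
    s=sensors.read_state(); T=np.eye(4);T[:3,:3]=s['eef_rot'];T[:3,3]=s['eef_pos']
    M=np.linalg.inv(T@np.array(p['T_tool_cam'])); return np.array(p['mtx']),M[:3,:3],M[:3,3]
def ray(c,u,v,z):
    K,R,t=c; d=R.T@np.linalg.solve(K,[u,v,1.]); o=-R.T@t
    return o+d*(z-o[2])/d[2]
def cloud(c,dep):
    K,R,t=c; v,u=np.mgrid[:dep.shape[0],:dep.shape[1]]
    P=np.stack([(u-K[0,2])/K[0,0]*dep,(v-K[1,2])/K[1,1]*dep,dep],-1)
    return (P-t)@R
E
python3 - <<'E'
from h import *
ims=[]
for n in ('top','scene'):
    c=cam(n); im,d=optics.grab_frame(n); save(n,im); np.savez('pics/'+n+'.npz',im=im,d=d)
    print(n,c[0].tolist(),(-c[1].T@c[2]).round(),c[1].round(2).tolist())
print(sensors.read_state(), ctrl.tcp_to_tips, optics.camera_params('wrist'))
E
```

```text
pics
top [[390.3609086110496, 0.0, 286.8370819564258], [0.0, 390.3609086110496, 214.84117116608834], [0.0, 0.0, 1.0]] [ 500.   24. 1031.] [[-0.02, -1.0, -0.02], [-0.99, 0.02, -0.11], [0.11, 0.02, -0.99]]
scene [[395.6504742632771, 0.0, 280.9936452065453], [0.0, 395.6504742632771, 200.4450924710994], [0.0, 0.0, 1.0]] [1374. -127.  695.] [[0.17, 0.98, 0.0], [0.56, -0.1, -0.82], [-0.81, 0.14, -0.57]]
{'t': 0.1, 'q': array([ 1.04944585e+00,  2.07380903e-01,  1.54281066e+00,  1.04453316e-05,
        1.39348878e+00, -1.50527947e-01]), 'qvel': array([ 7.77807562e-04, -2.51815036e-03, -2.42958885e-03, -2.85579394e-05,
       -2.18044709e-03,  1.27990609e-03]), 'tau': array([-1.00342557e-03, -3.84090579e+01, -2.92550701e+01, -2.34315939e-04,
        4.76996604e-03,  8.85094323e-06]), 'eef_pos': array([208.07666103, 535.35836911, 255.21583079]), 'eef_rot': array([[-9.32028751e-01,  3.62382820e-01, -1.04869376e-03],
       [ 3.62384193e-01,  9.32027059e-01, -1.80521529e-03],
       [ 3.23231952e-04, -2.06254259e-03, -9.99997821e-01]]), 'force': array([0.1023596 , 0.58909559, 0.15942783]), 'wrist_torque': array([0.02002869, 0.05579583, 0.0195971 ]), 'grip_width': 85.1803536463129} 25.0 {'mtx': array([[366.36779797,   0.        , 276.31918303],
       [  0.        , 366.36779797, 207.89282958],
       [  0.        ,   0.        ,   1.        ]]), 'T_tool_cam': array([[-4.02576986e-04, -9.49007807e-01, -3.15252313e-01,
         7.94046561e+01],
       [ 9.99999854e-01, -4.95511301e-04,  2.14644469e-04,
        -7.90059309e-01],
       [-3.59910361e-04, -3.15252181e-01,  9.49007868e-01,
        -1.19953807e+02],
       [ 0.00000000e+00,  0.00000000e+00,  0.00000000e+00,
         1.00000000e+00]])}
```

View pics/top.png

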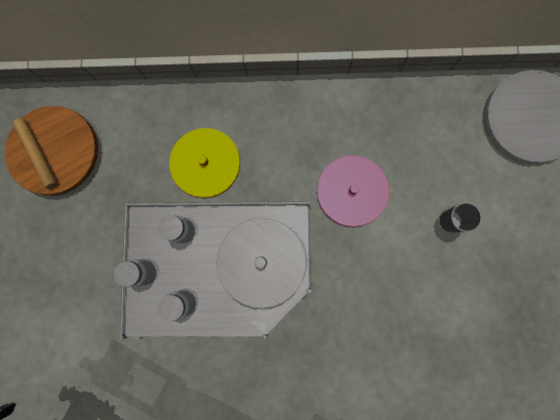

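View pics/scene.png

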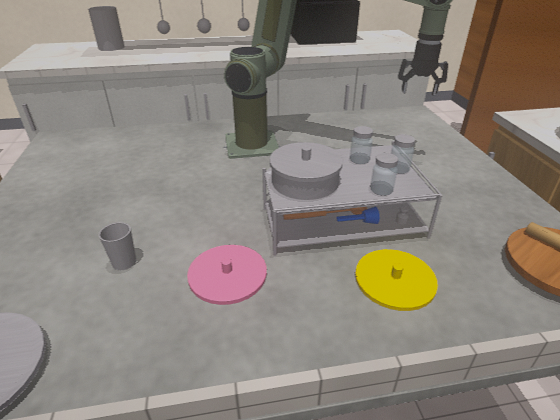

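Steel lid with knob candidates in the top view:
- steel lid on the dabba at (261,263)
- pink lid at (353,191), a look-alike
- yellow lid at (205,162), a look-alike
- plain steel plate or tray at (530,115)

I choose (261,263): it is steel, has a knob and sits on the rack. The tumbler is at about (462,217) and the jars at (175,228), (130,272) and (173,308).

```bash
python3 - <<'E'
from h import *
z=np.load('pics/top.npz');im,d=z['im'],z['d'];c=cam('top')
P=cloud(c,d)
k=ray(c,261,263,229);print('knob ray',k)
X=P[...,0];Y=P[...,1];Z=P[...,2]
near=np.hypot(X-k[0],Y-k[1])<130
pl=near&(Z>192)&(Z<206); kn=near&(Z>217)&(Z<240)&(np.hypot(X-k[0],Y-k[1])<30)
u8=(pl|kn).astype(np.uint8); cs=max(cv2.findContours(u8,0,2)[0],key=cv2.contourArea); e=cv2.fitEllipse(cs)
print('lid ellipse',e,'->',ray(c,*e[0],199), 'plate z',np.median(Z[pl]))
v,u=np.nonzero(kn);print('knob n',len(u),u.mean(),v.mean(),'->',ray(c,u.mean(),v.mean(),229),P[kn].mean(0))
for n,(a,b,h) in dict(pink=(353,191,10),yel=(205,162,10),tum=(462,217,100),j0=(175,228,225),j1=(130,272,225),j2=(173,308,225),plate=(530,115,5),rackR=(309,204,130),rackcut=(309,292,130),rackcut2=(265,337,130)).items(): print(n,ray(c,a,b,h).round())
z2=np.load('pics/scene.npz')['im']
A=cv2.resize(im[200:330,190:330],None,fx=3,fy=3); B=cv2.resize(z2[130:230,230:340],(429,390))
save('crop',np.hstack([A[:390,:370],B]))
# IK options
for psi in np.arange(-180,180,30):
    a=np.radians(psi);R=np.array([[np.cos(a),np.sin(a),0],[np.sin(a),-np.cos(a),0],[0,0,-1.]])
    q=ctrl.solve_ik([k[0],k[1],227],R); print(psi,None if q is None else np.round(q,2))
E
```

```text
knob ray [491.31038638  92.01578762 229.        ]
lid ellipse ((260.6471862792969, 262.3278503417969), (88.05735778808594, 89.10701751708984), 16.318222045898438) -> [492.42197636  95.27535732 199.        ] plate z 199.8182541311009
knob n 107 259.5514018691589 262.01869158878503 -> [493.36433685  94.94929737 229.        ] [493.37029545  94.92945131 229.19789033]
pink [ 672. -136.   10.]
yel [761. 257.  10.]
tum [ 588. -377.  100.]
j0 [567. 270. 225.]
j1 [479. 363. 225.]
j2 [404. 273. 225.]
plate [ 868. -619.    5.]
rackR [624. -13. 130.]
rackcut [423.  -8. 130.]
rackcut2 [325.  94. 130.]
-180 [ 0.01  0.07  1.76 -0.    1.31 -1.56]
-150 [ 0.01  0.07  1.76 -0.    1.31 -2.08]
-120 [ 0.01  0.07  1.76 -0.    1.31 -2.61]
-90 None
-60 [ 0.01  0.07  1.76 -0.    1.31  2.63]
-30 [ 0.01  0.07  1.76 -0.    1.31  2.11]
0 [ 0.01  0.07  1.76 -0.    1.31  1.58]
30 [ 0.01  0.07  1.76 -0.    1.31  1.06]
60 [ 0.01  0.07  1.76 -0.    1.31  0.54]
90 [ 0.01  0.07  1.76 -0.    1.31  0.01]
120 [ 0.01  0.07  1.76 -0.    1.31 -0.51]
150 [ 0.01  0.07  1.76 -0.    1.31 -1.04]
```

View pics/crop.png

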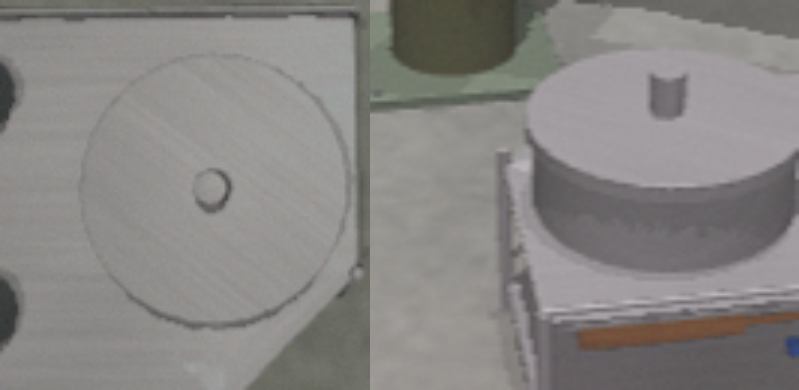

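The crop confirms it: a plain steel lid with a knob, on the dabba. The knob is near (493,95) and its top is at z = 229. Next I pick it up.

```bash
cat >> h.py <<'E'
def Rz(psi):
    a=np.radians(psi);return np.array([[np.cos(a),np.sin(a),0],[np.sin(a),-np.cos(a),0],[0,0,-1.]])
def st(m=''):
    s=sensors.read_state();print(m,'t',round(s['t'],2),s['eef_pos'].round(1),'F',s['force'].round(1),'w',round(s['grip_width'],1),'q6',round(s['q'][5],2));return s
E
python3 - <<'E'
from h import *
ctrl.move_ptp([493,95,300],Rz(30)); ctrl.gripper_to(50,60)
st(); c=cam('wrist'); im,d=optics.grab_frame('wrist'); P=cloud(c,d)
k=(P[...,2]>221)&(P[...,2]<236)&(np.hypot(P[...,0]-493,P[...,1]-95)<30)
v,u=np.nonzero(k); print(len(u), P[k].mean(0) if len(u) else 0, ray(c,u.mean(),v.mean(),229)); 
save('w1',im)
print(ctrl.move_l([493.5,95,228],vel=60,threshold=12)); st()
ctrl.gripper_to(20,60); st('grip')
print(ctrl.move_l([493.5,95,236],vel=30)); st('lift8')
ctrl.move_l([493.5,95,290],vel=80); st('lift')
E
```

```text
t 2.45 [493.   95.2 300. ] F [-0.6  0.4 -0.8] w 50.1 q6 1.07
1455 [497.02510083  93.6057041  230.29183956] [496.59274999  93.33937439 229.        ]
False
 t 3.85 [493.9  95.  228.6] F [0.1 1.2 0.1] w 49.8 q6 1.07
grip t 4.21 [493.9  95.  228.7] F [-0.  -0.9  3.1] w 22.1 q6 1.07
False
lift8 t 4.62 [493.3  95.  235.8] F [-0.1  0.  -2.1] w 22.1 q6 1.07
lift t 5.45 [493.2  95.  289.5] F [ 0.9 -0.1 -2.2] w 22.0 q6 1.07
```

```bash
python3 - <<'E'
from h import *
ctrl.move_l([430,-210,250],vel=250); st('over')
ctrl.move_l([430,-210,60],vel=130); st()
print(ctrl.move_l([430,-210,36],vel=20,threshold=4)); st('touch')
ctrl.gripper_to(50); st('open')
ctrl.move_l([430,-210,120],vel=120)
im,d=optics.grab_frame('wrist'); save('w_place',im)
ctrl.move_l([480,60,300],vel=250)
ctrl.gripper_to(62)
ctrl.move_ptp([493,95,290],Rz(30)); ctrl.hold(.1);s=st()
c=cam('wrist'); im2,d2=optics.grab_frame('wrist'); np.savez('pics/w2.npz',im=im2,d=d2,K=c[0],R=c[1],t=c[2])
im3,d3=optics.grab_frame('top'); np.savez('pics/t2.npz',im=im3,d=d3)
P=cloud(c,d2);k=(P[...,2]>188)&(P[...,2]<200)&(np.hypot(P[...,0]-493,P[...,1]-95)<35)
v,u=np.nonzero(k); print('cap wrist',len(u),P[k].mean(0),ray(c,u.mean(),v.mean(),194))
c=cam('top');P=cloud(c,d3);k=(P[...,2]>187)&(P[...,2]<200)&(np.hypot(P[...,0]-493,P[...,1]-95)<35)
v,u=np.nonzero(k); print('cap top',len(u),P[k].mean(0))
k=(np.hypot(P[...,0]-430,P[...,1]+210)<85)&(P[...,2]<25); print('lid z',np.percentile(P[k][:,2],[2,20,50,80,98]))
A=np.c_[P[k][:,:2],np.ones(k.sum())];print('plane',np.linalg.lstsq(A,P[k][:,2],rcond=None)[0])
save('after',np.vstack([np.hstack([cv2.resize(im2,(400,300)),cv2.resize(im3,(400,300))])]))
E
```

```text
over t 6.86 [ 430.1 -209.1  250. ] F [ 0.3  0.8 -2.3] w 22.1 q6 0.41
 t 8.47 [ 430.7 -210.5   60.8] F [-0.3  0.3 -3.2] w 22.1 q6 0.41
True
touch t 9.3 [ 429.9 -209.9   42.7] F [0.1 1.3 3.1] w 22.4 q6 0.41
open t 9.68 [ 428.5 -208.9   41.5] F [-0.4  0.6 -0.9] w 50.0 q6 0.41
 t 12.65 [492.9  94.7 289.9] F [ 0.4 -0.   0.6] w 62.1 q6 1.06
cap wrist 3806 [497.10746101  93.55341413 196.31945408] [496.51594199  93.19313697 194.        ]
cap top 0 [nan nan nan]
lid z [10.13734201 12.19376303 13.69555221 15.32520011 17.61020387]
plane [-1.68253480e-03  1.25958281e-03  1.47453844e+01]<stdin>:16: RuntimeWarning: Mean of empty slice.
  ret = um.true_divide(
```

View pics/after.png

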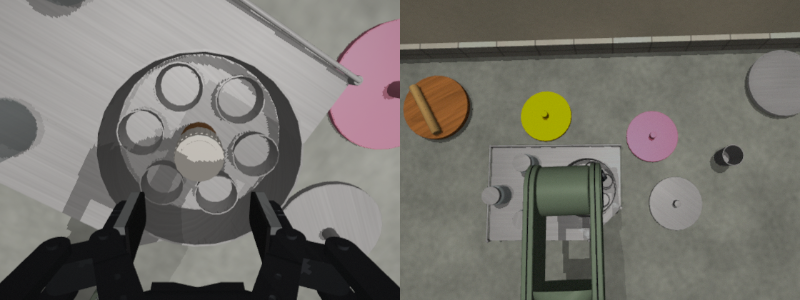

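The lid lies flat on the counter, knob up, at (675,203) in the right half of the composite. The cap shows at (200,155) in the wrist half. The wrist and top cameras disagree by about 3 mm, so I'll cancel the wrist camera's bias with views at two more tool angles, then grasp the cap.

```bash
python3 - <<'E'
from h import *
rows=[];rhs=[]
for psi in (-40,100,30):
    t0=sensors.read_state()['t']
    ctrl.move_l([495,94,280],rot=Rz(psi),vel=150); ctrl.hold(.1); s=sensors.read_state(); print('dt',s['t']-t0)
    c=cam('wrist'); im,d=optics.grab_frame('wrist'); P=cloud(c,d)
    k=(P[...,2]>188)&(P[...,2]<202)&(np.hypot(P[...,0]-495,P[...,1]-94)<35)
    m=cv2.morphologyEx(k.astype(np.uint8),cv2.MORPH_OPEN,np.ones((5,5)))
    cs=max(cv2.findContours(m,0,1)[0],key=cv2.contourArea); e=cv2.fitEllipse(cs)
    p=ray(c,*e[0],194); print(psi,p.round(1),P[k].mean(0).round(1),np.round(e[1],1))
    rows+=list(np.c_[np.eye(2),np.array(s['eef_rot'])[:2,:2]]); rhs+=list(p[:2])
x,res,_,_=np.linalg.lstsq(np.array(rows),np.array(rhs),rcond=None); print(x.round(2),res); np.save('cap.npy',x[:2]); st()
E
```

```text
dt 1.4749999999999996
-40 [496.3  91.8 194. ] [496.8  91.  196.3] [70.5 71.1]
dt 2.691699999999999
100 [495.   94.2 194. ] [494.8  94.8 196.4] [70.1 72.2]
dt 1.4750000000000014
30 [496.4  93.2 194. ] [497.2  93.6 196.3] [70.2 72.1]
[4.9521e+02 9.2690e+01 1.4000e+00 9.0000e-02] [0.03033806]
 t 18.54 [495.  94. 280.] F [-0.8 -0.2 -0.3] w 62.0 q6 1.06
```

```bash
python3 - <<'E'
from h import *
x,y=np.load('cap.npy')
ctrl.move_l([x,y,215],vel=120)
print(ctrl.move_l([x,y,193],vel=40,threshold=8)); st('down')
ctrl.gripper_to(35,100); ctrl.hold(.2); s=st('grip')
print(ctrl.move_l([x,y,183],vel=10,threshold=18)); st('press'); ctrl.hold(.3); s=st('held')
print(s['wrist_torque'].round(2))
E
```

```text
False
down t 19.93 [495.2  92.7 192.9] F [ 0.5  0.1 -0.5] w 61.9 q6 1.06
grip t 20.44 [495.3  93.4 193.6] F [-2.9  4.7  4.7] w 41.6 q6 1.06
True
press t 21.02 [495.5  93.4 191.5] F [-1.3  0.1  5.1] w 41.6 q6 1.06
held t 21.32 [495.5  93.4 191.6] F [-2.1 -0.1  5.8] w 41.7 q6 1.06
[-0.01  0.3  -0.01]
```

```bash
python3 - <<'E'
from h import *
x,y=np.load('cap.npy')
for z in (190,189,188,187,186,185,184):
    ctrl.move_l([x,y,z],vel=10); ctrl.hold(.1); s=st(z)
    if s['force'][2]>22: break
E
```

```text
190 t 21.76 [495.6  93.3 191.3] F [-3.8  4.8  9.6] w 41.7 q6 1.06
189 t 22.11 [495.6  93.3 191.1] F [-5.7  3.5 13. ] w 41.5 q6 1.06
188 t 22.46 [495.6  93.3 191.1] F [-7.7  2.7 18.2] w 41.7 q6 1.06
187 t 22.81 [495.7  93.3 191. ] F [-9.5  4.  23. ] w 42.1 q6 1.06
```

```bash
python3 - <<'E'
from h import *
s=st();print(s['wrist_torque'].round(2)); x,y=np.load('cap.npy')
c=cam('wrist'); im,d=optics.grab_frame('wrist'); P=cloud(c,d); r=np.hypot(P[...,0]-x,P[...,1]-y)
Z=P[...,2]
k=(r<18)&(Z>180)&(Z<205); print('cap top',k.sum(),np.percentile(Z[k],[5,25,50,75,95]).round(1))
A=np.c_[P[k][:,:2]-[x,y],np.ones(k.sum())];print('plane',np.linalg.lstsq(A,Z[k],rcond=None)[0].round(3))
w=np.load('pics/w2.npz');P2=cloud((w['K'],w['R'],w['t']),w['d']);r2=np.hypot(P2[...,0]-x,P2[...,1]-y)
for n,a,b in(('now',r,Z),('before',r2,P2[...,2])):
    for lo,hi,z0,z1,nm in((86,92,185,205,'rim'),(100,125,120,140,'tier'),(0,16,180,205,'cap')):
        m=(a>lo)&(a<hi)&(b>z0)&(b<z1); print(n,nm,m.sum(),np.median(b[m]).round(1))
save('pressed',im)
E
```

```text
t 22.81 [495.7  93.3 191. ] F [-9.5  4.  23. ] w 42.1 q6 1.06
[0.77 1.8  0.08]
cap top 6203 [192.8 193.4 193.8 194.2 194.7]
plane [ 8.00000e-03 -1.00000e-02  1.93775e+02]
now rim 17420 195.4
now tier 28462 132.3
now cap 4894 193.8
before rim 7374 195.2
before tier 16277 132.3
before cap 1955 196.9
```

View pics/pressed.png

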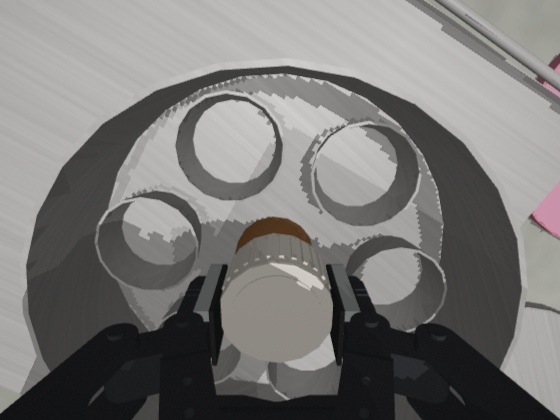

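```bash
cat >> h.py <<'E'
def capz():
    x,y=np.load('cap.npy');c=cam('wrist'); im,d=optics.grab_frame('wrist'); P=cloud(c,d); r=np.hypot(P[...,0]-x,P[...,1]-y);Z=P[...,2]
    k=(r<16)&(Z>178)&(Z<240); m=(r>100)&(r<125)&(Z>120)&(Z<140); return round(float(np.median(Z[k])-np.median(Z[m])),2)
E
python3 - <<'E'
from h import *
x,y=np.load('cap.npy')
s=st();print(s['eef_rot'][:,2].round(4),'pre capz 64.0 locked; now',capz())
for dx,dy,z in((-2,.8,187),(-3,.8,186),(-4,0.8,185)):
    ctrl.move_l([x+dx,y+dy,z],vel=10); ctrl.hold(.1); s=st((dx,dy,z)); print(s['wrist_torque'].round(2),s['eef_rot'][:,2].round(4),capz())
    if s['force'][2]>32: break
E
```

```text
t 22.86 [495.7  93.3 191.1] F [-10.2   3.6  22.8] w 41.4 q6 1.06
[-4.0e-04  4.2e-03 -1.0e+00] pre capz 64.0 locked; now 61.5
(-2, 0.8, 187) t 23.38 [495.6  93.4 191.1] F [-4.4  1.3 19. ] w 41.7 q6 1.06
[0.47 0.99 0.02] [ 0.0044  0.0028 -1.    ] 61.6
(-3, 0.8, 186) t 23.82 [495.5  93.4 191.1] F [-3.9  1.4 20.8] w 41.7 q6 1.06
[0.52 0.98 0.02] [ 0.0067  0.0029 -1.    ] 61.58
(-4, 0.8, 185) t 24.26 [495.5  93.4 191.1] F [-3.1  1.7 23.7] w 41.5 q6 1.06
[ 0.48  0.93 -0.01] [ 0.0092  0.003  -1.    ] 61.61
```

The press stops hard at 2.5 mm of travel, with up to 23 N. That is less than the 3.2 mm the cap needs, so I suspect the fingertips are bottoming on something below it. I'll grip again higher on the cap.

```bash
python3 - <<'E'
from h import *
np.save('cap.npy',[495.5,93.3]); x,y=np.load('cap.npy')
ctrl.move_l([x,y,191.5],rot=Rz(30),vel=20); ctrl.gripper_to(60)
ctrl.move_l([x,y,201],rot=Rz(30),vel=40); ctrl.hold(.2);st(); print('free',capz())
ctrl.gripper_to(35,80); ctrl.hold(.2); s=st('grip'); print(capz())
for z in (198,196,194,193,192,191,190):
    ctrl.move_l([x,y,z],vel=15); ctrl.hold(.1); s=st(z); print(s['wrist_torque'].round(2),capz())
    if s['force'][2]>18: break
E
```

```text
t 25.76 [495.4  93.3 200.9] F [-0.4  0.6  0.1] w 60.0 q6 1.06
free 64.62
grip t 26.3 [495.4  93.3 201.3] F [-2.7  0.2  3.8] w 41.5 q6 1.06
64.43
198 t 26.8 [495.5  93.4 198.7] F [-4.3 -0.1  6.7] w 41.3 q6 1.06
[ 0.04  0.63 -0.01] 61.83
196 t 27.23 [495.5  93.4 198.3] F [-7.1 -1.3 15.2] w 41.3 q6 1.06
[ 0.05  1.23 -0.  ] 61.5
194 t 27.67 [495.6  93.4 198.2] F [-11.7  -0.5  24.4] w 41.4 q6 1.06
[-0.    2.06 -0.04] 61.5
```

```bash
python3 - <<'E'
from h import *
x,y=np.load('cap.npy'); ctrl.gripper_to(35,110)
for dx,psi in((-2,30),(-2,34),(-2,38),(-2,43)):
    ctrl.move_l([x+dx,y,194],rot=Rz(psi),vel=10); ctrl.hold(.05); s=st(psi)
    R=s['eef_rot']; print(s['wrist_torque'].round(2),'yaw',np.degrees(np.arctan2(R[1,0],R[0,0])).round(1),R[:,2].round(4),capz())
E
```

```text
30 t 28.33 [495.5  93.4 198.5] F [-5.8 -1.3 21.1] w 40.9 q6 1.06
[ 0.12  1.24 -0.  ] yaw 30.0 [ 5.5e-03  1.0e-04 -1.0e+00] 61.48
34 t 28.68 [495.6  93.9 198.5] F [-5.3  1.2 20.4] w 40.9 q6 0.99
[0.33 1.11 0.17] yaw 34.0 [ 0.0059  0.001  -1.    ] 61.51
38 t 29.03 [495.7  94.1 198.4] F [-5.7  2.4 19. ] w 41.0 q6 0.92
[0.42 1.13 0.2 ] yaw 38.0 [ 0.006   0.0016 -1.    ] 61.51
43 t 29.38 [495.6  94.4 198.5] F [-5.9  2.5 19.8] w 40.8 q6 0.83
[0.55 1.08 0.17] yaw 43.0 [ 0.006   0.0021 -1.    ] 61.53
```

Torque stays low at about 0.2 N m, far below what gripping slip would give, so the cap is turning. I'll continue to 70°.

```bash
python3 - <<'E'
from h import *
x,y=np.load('cap.npy')
for psi in(55,70,85,100,102):
    ctrl.move_l([x-2,y+.3,194],rot=Rz(psi),vel=10); ctrl.hold(.05); s=st(psi)
    R=s['eef_rot']; print(s['wrist_torque'].round(2),'yaw',np.degrees(np.arctan2(R[1,0],R[0,0])).round(1),capz())
    if abs(s['wrist_torque'][2])>1: break
im,d=optics.grab_frame('wrist'); save('turned',im)
E
```

```text
55 t 29.84 [495.6  94.6 198.5] F [-4.3  2.  20.3] w 40.5 q6 0.63
[0.48 1.2  0.23] yaw 55.1 61.51
70 t 30.35 [495.4  94.7 198.4] F [-7.   2.9 20.5] w 40.7 q6 0.36
[0.54 1.27 0.1 ] yaw 70.0 61.56
85 t 30.86 [495.3  94.7 198.5] F [-5.8  3.1 21.3] w 40.8 q6 0.1
[0.45 1.31 0.1 ] yaw 85.0 61.58
100 t 31.37 [495.2  94.6 198.5] F [-6.   1.9 21.5] w 40.6 q6 -0.16
[0.4  1.37 0.04] yaw 100.0 61.59
102 t 31.72 [495.2  94.6 198.5] F [-7.   3.4 21.2] w 41.0 q6 -0.19
[0.34 1.45 0.04] yaw 102.0 61.65
```

View pics/turned.png

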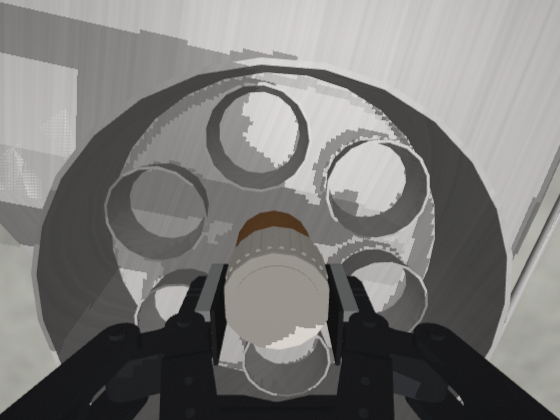

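The cap is gripped level, at about (277,300) in the image. Now a slow lift, watching for a downward pull.

```bash
python3 - <<'E'
from h import *
for z,x in((198,495),(201,495.4),(203,495.4),(205,495.4)):
    ctrl.move_l([x,94.2,z],vel=20); ctrl.hold(.1); s=st(z); print(capz(),s['wrist_torque'].round(2))
    if s['force'][2]<-6: break
E
```

```text
198 t 32.28 [495.3  94.7 199.4] F [-4.4  1.1 10.1] w 40.9 q6 -0.19
62.45 [ 0.17  0.71 -0.  ]
201 t 32.73 [495.3  94.7 201.4] F [-4.1  2.5  5.7] w 40.4 q6 -0.19
64.48 [ 0.28  0.62 -0.06]
203 t 33.13 [495.3  94.5 203. ] F [-3.1  2.4  5.2] w 40.6 q6 -0.19
66.04 [ 0.41  0.51 -0.02]
205 t 33.53 [495.1  93.9 204.5] F [-1.5  1.3  0.6] w 40.5 q6 -0.19
67.51 [0.09 0.25 0.01]
```

```bash
python3 - <<'E'
from h import *
ctrl.move_l([495.3,93.8,225],vel=30); st()
ctrl.move_l([495.3,93.8,257],vel=50); ctrl.hold(.4); s=st('up'); print(s['eef_rot'][:,2].round(4))
im,d=optics.grab_frame('wrist'); c=cam('wrist'); P=cloud(c,d)
Z=P[...,2]; k=(np.hypot(P[...,0]-495.3,P[...,1]-93.8)<18)&(Z>235)&(Z<275)
A=np.c_[P[k][:,:2]-[495,94],np.ones(k.sum())];print('cap plane',k.sum(),np.linalg.lstsq(A,Z[k],rcond=None)[0].round(3))
im2,_=optics.grab_frame('scene')
save('end',np.hstack([cv2.resize(im,(400,300)),cv2.resize(im2[60:330,80:440],(400,300))]))
E
```

```text
t 34.4 [495.3  93.8 225. ] F [ 0.8 -0.6 -0.2] w 40.6 q6 -0.19
up t 35.59 [495.2  93.8 256.8] F [ 0.2  0.3 -0.9] w 40.7 q6 -0.19
[-4.e-04 -0.e+00 -1.e+00]
cap plane 5789 [ 5.00000e-03 -7.00000e-03  2.52116e+02]
```

View pics/end.png

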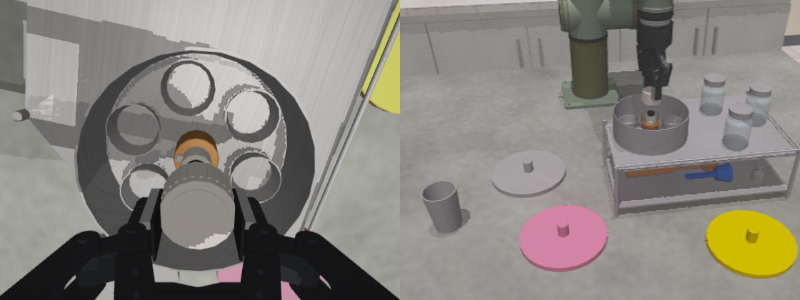

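The wrist half shows the level cap at (200,215) and the open bottle neck behind it. The scene half shows the steel lid on the counter at (528,172), knob up, with the jars and tumbler still standing. I'm handing the job in.

```bash
python3 -c "
from h import *
ctrl.hold(.3);st();ctrl.finish_job()"
```

```text
t 35.99 [495.3  93.8 257. ] F [ 0.1  0.8 -0.5] w 40.5 q6 -0.19
the job is handed in; nothing more can be done
```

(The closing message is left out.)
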